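# Emboss a tag under the roll-top cover with a two-stage palm button

## Robot

A 6-joint arm with a two-finger parallel gripper is mounted at the origin on the work surface. World frame = base frame: x ahead of the robot, y to its left, z up, the work surface at z = 0. Lengths are in m, angles in rad, forces in N, time in s.
With the tool pointing down it reaches from about 0.275 to 0.825 m from the base axis. Payload 4.9 kg.
Tool frame: the origin (TCP) lies midway between the tips of the shut fingers; the grasp point (between the pads) lies 19 mm behind it (bot.grip_depth is the distance from the TCP to the grasp point, in m); z points along the fingers, y is the line along which they close (so a half turn about z gives the same grasp; the last joint's range is limited). The gripper opens to 85 mm and grips with 20 to 120 N. Pads are 22 mm wide; open, the fingers measure 114 mm over their backs; the gripper's body (76 mm by 85 mm) begins 54 mm behind the grasp point. The pads swing forward as they close: fully open they stand 13 mm farther back than shut.
Start: joints at [0.98, 0.326, -0.193, 1.052, 0, 1.437], TCP at [0.243, 0.494, 0.231] pointing down, gripper open.
Joint ranges: [-2.65, 2.65], [-0.97, 1.79], [-1.3, 1.35], [-1.93, 2.1], [-1.47, 1.37], [-3.14, 3.14]. Speed limits (rad/s): [2.57, 2.57, 3.14, 3.14, 3.14, 3.14].

## Interface

Orientations are given as a unit quaternion [w, x, y, z].
In Python, from cell import bot gives the robot as it stands. Calls block until the motion is done:
- bot.move_pose(position, orientation): joint-space move of the TCP to a pose.
- bot.move_linear(position, speed=0.15, rotation=None, until_force=None): straight line of the TCP; rotation=None keeps the orientation; speed is the mean speed in m/s. With until_force (N) it stops when the force on the tool has changed by that much, and returns True; else False.
- bot.goto_joints(angles): joint-space move.
- bot.set_gripper(opening, grasp_force=None): opening from 0.0 (shut) to 1.0 (fully open); grasp_force is the grip in N (None keeps the last); returns when the fingers have stopped.
- bot.wait(seconds).
- bot.solve_ik(position, orientation): joint angles nearest the present ones, or None.
- bot.camera(name): name is "side" or "top"; returns the picture (384x512x3 uint8, red, green, blue); there is no depth.
- bot.calibration(name): a dict with "mtx" (3x3 intrinsics, pixels), "k1" (the pictures are not rectified: a ray, as slopes to the right and down, at radius r is drawn at 1 + k1 r^2 times it, then the intrinsics apply), "extrinsics" (4x4, takes a point from world to camera coordinates). Camera axes: x right, y down, z forward; pixel columns grow to the right and rows downward; lengths in m; the calibration is good to about 2 mm. A picture is of the moment at which its call begins. calibration takes no time and is no camera call.
A pose or a line that the arm cannot do raises bot.PlanningError and nothing moves.
- bot.close_job(): hands the job in; it is judged then, once.
Trained networks look in the newest picture that a camera, given by its name, has taken for a name from the list of things; names that differ only in an ending like _2 or _b are one class to them, and where a whole thing is asked for, a point or a joint stands for the part that bears it (a point fixed in the world has none). Each returns a list of dicts, best first, with "confidence" (0 to 1); they miss things now and then, are a little off and sometimes report something else, mostly with a low value. They report only what shows in the picture. A call takes as long as a camera call.
- bot.search_frame(camera, thing): "bbox" ([left, top, width, height] in pixels, round what is visible of it).
Readings, each from a call of its own:
- bot.read_clock(): time.
- bot.read_joint_positions(): joint angles.
- bot.read_joint_vel(): joint speeds.
- bot.read_joint_efforts(): joint torques, N m.
- bot.read_position(): TCP position.
- bot.read_tool_rot(): TCP orientation.
- bot.read_ft_force(): force on the tool from outside, world axes, zero at the start.
- bot.read_moment(): the same for the moment, N m.
- bot.read_gripper_width(): opening from 0.0 (shut) to 1.0 (fully open).
- bot.read_finger_force(): force on a finger pad.
Only numpy, scipy, OpenCV 4.12 (cv2) and the standard library are available. Lean on these libraries where they do the work, as an engineer would, in place of code of your own. Each camera call takes 0.05 s, during which the arm holds its last target. There are 200 camera calls.

## Task

A blank metal tag for the biscuit tin is already loaded in the embosser under the roll-top cover. Roll the cover fully back, press the embosser's round palm button down to its halfway stop and keep it there for two seconds so that the tag is clamped, and only then push it all the way down to strike the tag. Let go of the button, roll the cover fully shut again, and leave the other things on the sideboard where they are.

Things in the scene. Friction and masses are not known exactly. Their poses are not given: they have to be found in the camera images.
- garage: White roll-top housing, fixed; 300 mm deep (x), 224 wide (y), 227 high: 70 mm plinth with two half-round side cheeks (inner faces 101 mm from the middle, radius 157 about hood_axis). Origin: centre of its underside, on the sideboard. Its x points from the front (robot's side) to the rounded back, y left, z up. A grey tag embosser, 130 mm high, stands inside in the middle.
- hood_axis (a point): Middle of the axis about which the cover rolls: 70 mm straight above the garage's origin. The axis is parallel to the garage's y.
- hood_cover (a joint): Angle of the curved aluminium slatted cover, rad: 0 fully shut, 1.35 fully rolled back (end stops). Opening moves its front edge up, then backwards (garage +x) over the top. Slats: outer radius 154 mm about hood_axis, 196 wide; shut, the front edge stands 28 degrees above horizontal. It stays where left; rolling takes about 1 to 3 N at the pull.
- pull (a point): Grip point in the cover's pull: an aluminium fin in mid-width near the front edge, 14 mm thick (along garage y), 40 along the arc, out to 196 mm from hood_axis. Point: 180 mm from hood_axis. Shut: 37 degrees above horizontal at the front (garage x -144, z 178 mm); rolled back: 114 degrees round (x +74, z 234). Pinch it across its thickness from above; it may turn in the fingers.
- palm_top (a point): Centre of the flat top (52 mm) of the round grey palm button, 66 mm across: at garage x -55, y 0, 175 mm above the sideboard when up; hidden by the shut cover. Pressed straight down it goes 10 mm softly (1 to 3 N) to the halfway stop, stays there until about 12 N, then 10 mm more to a hard bottom. Let go, it springs back 10 mm only. Press with closed fingertips.
- upper_stage (a joint): First stage of the palm button, m: 0 up, 0.010 at the halfway stop (it stays at 0.010 while the second stage goes down); springs back to 0 when let go.
- lower_stage (a joint): Second stage of the palm button, m: 0 until the halfway stop is overcome with about 12 N, 0.010 at the very bottom. It does not come back: a struck button stays down by this amount, so there is only one try.
- tin: Bystander: closed round steel tin, 116 mm across, 52 mm high; origin under its centre.
- saucer: Bystander: green ceramic saucer, 140 mm across, 22 mm high; origin under its centre.
- mug: Bystander: white mug, 80 mm across, 90 mm high, with a handle; origin under its centre.
- fork: Bystander: stainless dessert fork, 180 mm long, 4 mm thick, lying flat beside the housing; origin under its middle, x along its length.
- cookie_press: Bystander: steel cookie press lying on its side, about 230 mm long, 62 mm high, with a squeeze lever at one end; origin under the middle of its barrel.
- trays: Bystander: stack of three clear acrylic trays, 160 by 110 mm, 84 mm high; origin under its centre.

How it is judged:
On the way, in this order (a step that is already met when the one before it is completed fails the run):
1. the cover is rolled fully back (above 1.2 of 1.35 rad) (value of joint hood_cover above 1.2 rad), for 0.1 s.
2. the button is held at its halfway stop (first stage down beyond 8.5 mm, second stage less than 2 mm down) for 1 s (value of joint upper_stage above 0.0085 m and value of joint lower_stage below 0.002 m), for 1 s.
3. the button is pushed to the bottom (second stage beyond 8.5 mm) (value of joint lower_stage above 0.0085 m), for 0.05 s.
At the end, for the whole second after the job is handed in: The cover is shut (within 0.06 rad of its stop, about 10 mm at its edge), the palm button is let go (first stage within 2 mm of its upper stop) and struck (second stage beyond 8.5 mm of 10) (value of joint hood_cover below 0.06 rad and value of joint upper_stage below 0.002 m and value of joint lower_stage above 0.0085 m); the robot touches nothing.
It fails at once if a bystander (tin, saucer, mug, fork, cookie press, trays) is shifted more than 30 mm (distance of any of tin, saucer, mug, fork, cookie_press, trays from where it was at the start of the episode above 0.03 m).
It also fails if it takes over 67 s, if anything falls off the work surface, if the arm or the gripper's body presses on something with over 40 N, if the wrist force passes 120 N, or if a joint passes its speed limit or range.

## Working session

There is one attempt and no reset: what is moved stays moved. The work goes in short steps, each a Python script; the robot and the scene stay as the last script left them, time stands still between calls to the robot, and variables do not carry over. Pictures are saved under pics/ and viewed, at most 10 in all, crops included, and the job is handed in when it is done.

```bash
mkdir -p pics; ls
python3 - <<'E'
from cell import bot
import cv2
for c in("side","top"):
    im=bot.camera(c); cv2.imwrite(f"pics/{c}0.png",im[:,:,::-1])
    k=bot.calibration(c); print(c,k["mtx"],k["k1"],k["extrinsics"])
    for t in("garage","pull","hood_cover","tin","saucer","mug","fork","cookie_press","trays"):
        print(t,[(d["bbox"],round(d["confidence"],2)) for d in bot.search_frame(c,t)[:2]])
print(bot.read_clock(),bot.read_tool_rot())
E
```

```text
pics
side [[483.56042803   0.         259.91333622]
 [  0.         483.56042803 186.17510021]
 [  0.           0.           1.        ]] 0.04936814163955342 [[-0.96400118 -0.26486628 -0.02340048  0.52747143]
 [-0.12408014  0.52593755 -0.84142368  0.15891363]
 [ 0.23517195 -0.80822989 -0.53986906  1.52117629]
 [ 0.          0.          0.          1.        ]]
garage [([206.9, 124.7, 97.2, 91.5], 0.78)]
pull [([225.0, 127.8, 75.5, 42.2], 0.67), ([294.6, 137.6, 17.6, 31.8], 0.22)]
hood_cover [([223.9, 130.0, 71.8, 36.7], 0.66)]
tin []
saucer [([210.5, 217.2, 38.9, 27.6], 0.57)]
mug [([294.5, 134.3, 19.8, 35.9], 0.68)]
fork [([247.2, 215.2, 53.3, 4.8], 0.52)]
cookie_press [([200.4, 323.3, 91.7, 40.2], 0.74)]
trays [([284.6, 117.9, 30.6, 24.6], 0.67)]
top [[403.41721688   0.         265.23214568]
 [  0.         403.41721688 189.85633981]
 [  0.           0.           1.        ]] -0.015917317829948645 [[ 0.00821679 -0.9999633  -0.00242416 -0.0242398 ]
 [-0.98259176 -0.00762405 -0.18562139  0.54500481]
 [ 0.18559609  0.00390717 -0.98261835  1.28547427]
 [ 0.          0.          0.          1.        ]]
garage [([258.4, 122.7, 80.9, 102.9], 0.91)]
pull [([260.0, 130.5, 75.3, 85.0], 0.76)]
hood_cover [([261.2, 130.7, 74.0, 86.5], 0.73)]
tin [([338.4, 138.4, 32.8, 37.5], 0.83)]
saucer [([197.2, 152.5, 40.0, 42.2], 0.95)]
mug [([350.3, 201.8, 35.0, 25.8], 0.71), ([81.6, 186.2, 26.1, 70.6], 0.46)]
fork [([250.6, 188.0, 8.9, 44.4], 0.68)]
cookie_press [([398.8, 178.0, 49.5, 53.3], 0.74), ([81.0, 183.2, 26.0, 74.8], 0.73)]
trays [([397.2, 179.4, 47.7, 51.8], 0.97)]
1.0 [-8.03289713e-06  2.26397255e-01  9.74035052e-01  1.36490118e-05]
```

View pics/side0.png

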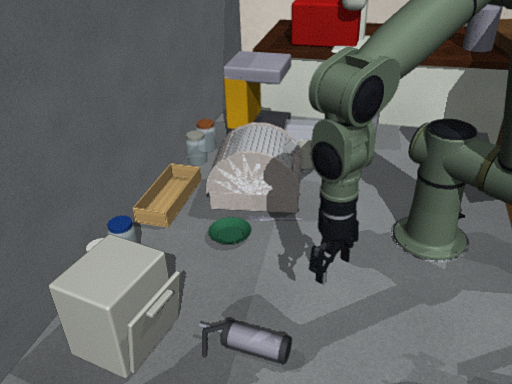

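View pics/top0.png

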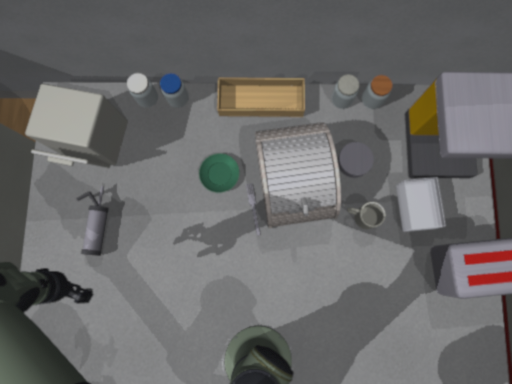

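The side view shows the garage at about (255,170), shut, with the saucer at (230,231). In the top view the garage is at about (299,173), slightly yawed, the pull is near (306,208), the mug is at (372,214) and the fork at (255,210). I'll zoom in next.

Run:
```python
import cv2
a=cv2.imread("pics/top0.png")[115:235,240:400]; cv2.imwrite("pics/topc.png",cv2.resize(a,None,fx=5,fy=5,interpolation=cv2.INTER_CUBIC))
a=cv2.imread("pics/side0.png")[110:230,190:330]; cv2.imwrite("pics/sidec.png",cv2.resize(a,None,fx=5,fy=5,interpolation=cv2.INTER_CUBIC))
```

```text
(no output)
```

View pics/topc.png

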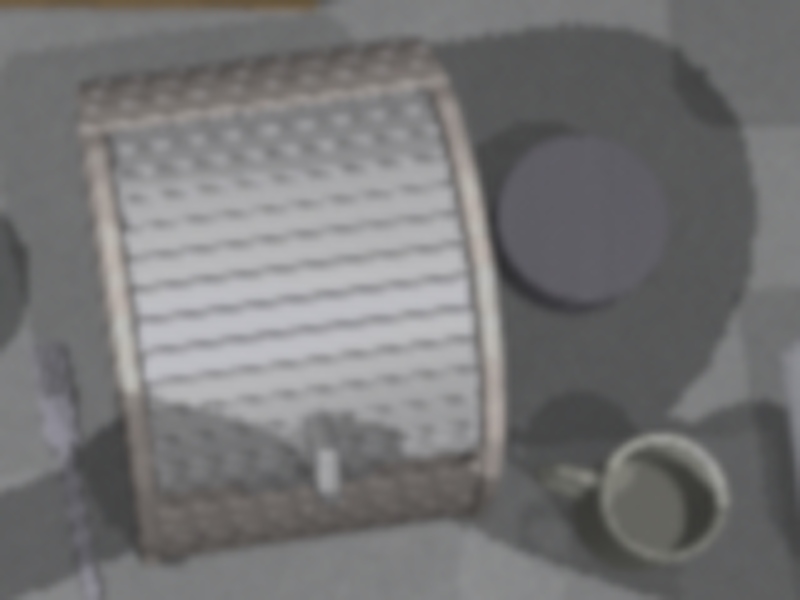

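View pics/sidec.png

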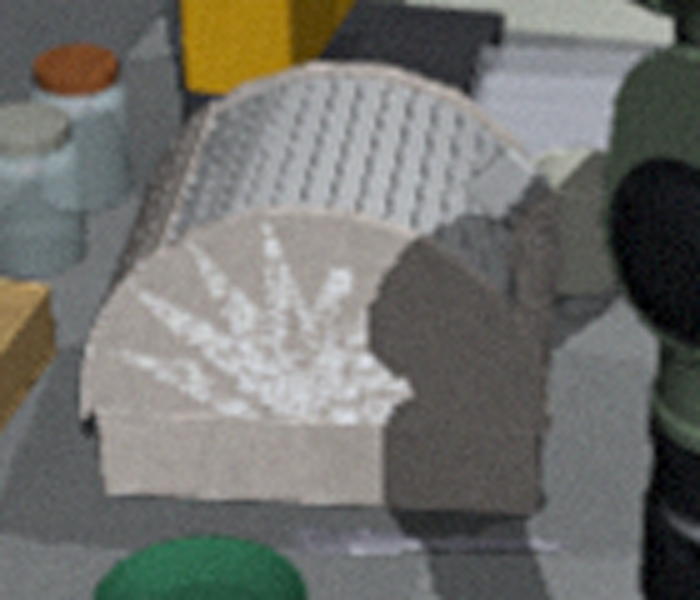

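The crops show the fin at top-crop (328,472), the front bottom corners at about (150,560) and (478,518), and the near-side plinth corners at side-crop (105,493) and (543,513). I'll fit the pose to these.

```bash
cat > h.py <<'E'
import numpy as np, cv2
from cell import bot
from scipy.optimize import least_squares
from scipy.spatial.transform import Rotation as R
def proj(cam,P):
    c=bot.calibration(cam); p=np.atleast_2d(P)@c["extrinsics"][:3,:3].T+c["extrinsics"][:3,3]
    s=p[:,:2]/p[:,2:]; s=s*(1+c["k1"]*(s**2).sum(1,keepdims=True))
    return s*c["mtx"][0,0]+c["mtx"][:2,2]
def g2w(q,P):
    c,s=np.cos(q[2]),np.sin(q[2]); P=np.atleast_2d(P)
    return P@np.array([[c,s,0],[-s,c,0],[0,0,1]])+[q[0],q[1],0]
E
python3 - <<'E'
from h import *
obs=[("side",(105,493),(.15,.112,0)),("side",(543,513),(-.15,.112,0)),("side",(83,418),(.157,.112,.07)),("side",(545,405),(-.157,.112,.07)),
("top",(150,560),(-.15,.112,0)),("top",(478,517),(-.15,-.112,0)),("top",(332,496),(-.169,0,.17)),("top",(325,449),(-.135,0,.199)),
("top",(80,128),(.157*np.cos(1),.112,.07+.157*np.sin(1)))][:8]
px=np.array([(np.array(o[1])/5-.4+((190,110) if o[0]=="side" else (240,115))) for o in obs])
f=lambda q:np.array([proj(o[0],g2w(q,o[2]))[0] for o in obs])-px
r=least_squares(lambda q:f(q).ravel(),[.6,-.1,0.1],loss="soft_l1")
print(r.x,np.degrees(r.x[2]));print(f(r.x).round(1))
q=r.x; np.save("q.npy",q)
im=cv2.imread("pics/top0.png");im2=cv2.imread("pics/side0.png")
t=np.linspace(0,np.pi,40)
def draw(cam,im,x0,y0,x1,y1):
    a=cv2.resize(im[y0:y1,x0:x1],None,fx=3,fy=3)
    for y in(.112,-.112):
        P=np.vstack([np.c_[-.157*np.cos(t),0*t+y,.07+.157*np.sin(t)],[[.15,y,.07],[.15,y,0],[-.15,y,0],[-.15,y,.07]]])
        cv2.polylines(a,[((proj(cam,g2w(q,P))-(x0,y0)+.5)*3).astype(int)],1,(0,0,255),1)
    for d in(30.6,43.4):
        cv2.circle(a,tuple(((proj(cam,g2w(q,[-.196*np.cos(np.radians(d)),0,.07+.196*np.sin(np.radians(d))]))[0]-(x0,y0)+.5)*3).astype(int)),2,(0,255,0),-1)
    return a
cv2.imwrite("pics/ov.png",np.hstack([draw("top",im,240,110,370,240),draw("side",im2,195,110,325,240)]))
E
```

```text
[ 0.59528088 -0.11742072  0.18000334] 10.313431477283782
[[-1.1  1. ]
 [-1.8 -0.2]
 [-0.4 -1. ]
 [ 0.2  4.3]
 [-0.4  0.2]
 [-1.1 -2.5]
 [ 1.9  7.4]
 [ 2.   4.2]]
```

View pics/ov.png

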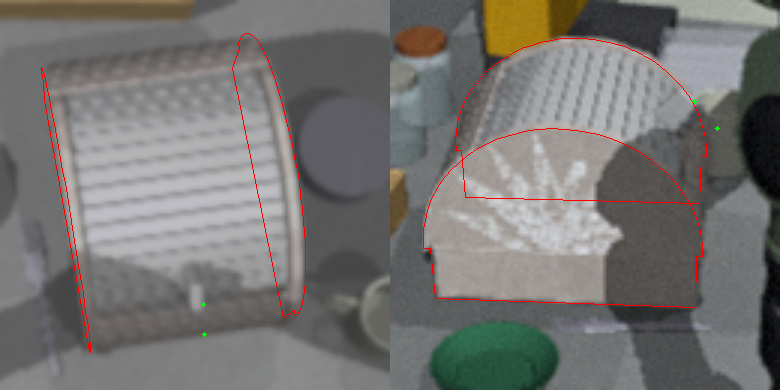

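Run:
```python
from h import *
obs=[("side",(105,493),(.15,.112,0)),("side",(543,513),(-.15,.112,0)),("side",(83,418),(.157,.112,.07)),
("top",(150,560),(-.15,.112,0)),("top",(478,517),(-.15,-.112,0))]
px=np.array([(np.array(o[1])/5-.4+((190,110) if o[0]=="side" else (240,115))) for o in obs])
f=lambda q:np.array([proj(o[0],g2w(q,o[2]))[0] for o in obs])-px
r=least_squares(lambda q:f(q).ravel(),[.6,-.1,0.1],loss="soft_l1")
q=r.x;print(q,np.degrees(q[2]));print(f(q).round(1)); np.save("q.npy",q)
C=lambda P:((proj("top",g2w(q,P))[0]-(240,115)+.4)*5).round(0)
for th in(0,5,10,15,20):
    p=lambda rr,d,y=0:[-rr*np.cos(np.radians(d+th)),y,.07+rr*np.sin(np.radians(d+th))]
    print(th,"edgeL,R",C(p(.154,28,.098)),C(p(.154,28,-.098)),"fin",[C(p(a,b)) for a,b in((.196,30.6),(.196,43.4),(.154,43.4),(.154,30.6))])
print("plinth top front",C([-.15,.1,.07]),C([-.15,-.1,.07]))
```

```text
[ 0.59115226 -0.12080023  0.16655091] 9.54266409284908
[[ 0.   0.2]
 [-0.9 -0.3]
 [ 0.8 -1.7]
 [-0.1  1.1]
 [-0.6 -0.7]]
0 edgeL,R [170. 517.] [487. 467.] fin [array([343., 540.]), array([341., 489.]), array([327., 445.]), array([329., 485.])]
5 edgeL,R [169. 504.] [488. 453.] fin [array([343., 522.]), array([340., 465.]), array([326., 427.]), array([329., 471.])]
10 edgeL,R [167. 489.] [489. 438.] fin [array([342., 501.]), array([337., 440.]), array([324., 407.]), array([328., 455.])]
15 edgeL,R [165. 472.] [489. 421.] fin [array([341., 479.]), array([335., 413.]), array([322., 387.]), array([327., 437.])]
20 edgeL,R [163. 454.] [489. 403.] fin [array([339., 454.]), array([331., 385.]), array([320., 365.]), array([325., 418.])]
plinth top front [169. 552.] [475. 503.]
```

```bash
cat > fit.py <<'E'
from h import *
T=[(80,105),(118,350),(145,540),(150,560),(310,540),(478,517),(500,440),(505,360),(480,230),(445,75),(425,40),(250,62),(85,85)]
S=[(105,493),(325,503),(543,513),(548,400),(85,400),(98,330),(210,110),(260,76),(320,62),(400,75),(470,110),(540,175)]
T=np.array(T)/5-.4+(240,115);S=np.array(S)/5-.4+(190,110)
t=np.linspace(0,np.pi,90)
M=np.vstack([np.vstack([np.c_[-.157*np.cos(t),0*t+y,.07+.157*np.sin(t)],[[.15,y,0],[-.15,y,0]]]) for y in(.112,-.112)])
def f(q):
    out=[]
    for c,O in(("top",T),("side",S)):
        h=cv2.convexHull(proj(c,g2w(q,M)).astype(np.float32))
        out+=[cv2.pointPolygonTest(h,tuple(map(float,o)),True) for o in O]
    return np.array(out)
r=least_squares(f,[.593,-.119,.15],loss="soft_l1",diff_step=1e-3)
q=r.x;print(q,np.degrees(q[2]));print(f(q).round(1))
F=lambda rr,d,y=0:[-rr*np.cos(np.radians(d)),y,.07+rr*np.sin(np.radians(d))]
C=lambda P:((proj("top",g2w(q,P))[0]-(240,115)+.4)*5).round(0)
print([C(F(*a)) for a in((.154,28,.098),(.154,28,-.098),(.196,43.4),(.154,43.4),(.154,90,.098),(.154,90,-.098))])
np.save("q.npy",q)
E
python3 fit.py
```

```text
[ 0.59133013 -0.11813387  0.15093178] 8.647754052156609
[ 0.6  1.4  1.3  0.6 -0.1 -0.3  1.1 -0.1  1.8  0.6 -0.3 -0.3 -0.2  0.3
  0.4 -1.6  0.3  0.4  0.5  0.7 -0.3 -0.4  0.8  1.4 -0.1]
[array([162., 515.]), array([479., 469.]), array([333., 489.]), array([320., 445.]), array([130., 268.]), array([463., 221.])]
```

```bash
cat >> h.py <<'E'
q=np.load("q.npy")
def quat():
    best=None
    for s in(1,-1):
        y=g2w([0,0,q[2]],[0,s,0])[0]; z=np.array([0,0,-1.]); m=np.c_[np.cross(y,z),y,z]
        w=R.from_matrix(m).as_quat()[[3,0,1,2]]; j=bot.solve_ik(list(arc(0)+[0,0,.12]),list(w))
        if j is not None and (best is None or abs(j[5])<abs(best[0])): best=(j[5],w)
    return list(best[1])
def arc(th,r=.181):
    d=np.radians(37)+th
    return g2w(q,[-r*np.cos(d),0,.07+r*np.sin(d)])[0]-[0,0,bot.grip_depth]
def st(*m): print(*m,bot.read_clock(),np.round(bot.read_position(),4),np.round(bot.read_ft_force(),1),round(bot.read_gripper_width(),3))
E
python3 - <<'E'
from h import *
w=quat(); print(w,bot.solve_ik(list(arc(0)+[0,0,.12]),w),bot.solve_ik(list(arc(1.3)),w))
bot.move_pose(list(arc(0)+[0,0,.12]),w); st("above")
bot.set_gripper(.5,40)
bot.move_linear(list(arc(0)),.12,until_force=8); st("down")
cv2.imwrite("pics/grasp.png",cv2.resize(np.vstack([bot.camera("top")[110:240,240:400],bot.camera("side")[90:220,190:350]])[:,:,::-1],None,fx=2.2,fy=2.2))
E
```

```text
[np.float64(0.0), np.float64(-0.07539427997735249), np.float64(0.9971538008485433), np.float64(0.0)] [-0.45968603  0.14606748 -0.3017624   1.12296645  0.         -0.61061782] [-0.27398975  0.55241757  0.13140881  1.14978756  0.         -0.42492153]
above 3.375 [ 0.4486 -0.1393  0.2802] [0.3 0.1 0.2] 1.0
down 5.0167 [ 0.4489 -0.1401  0.1608] [-0.6  0.1 -0.3] 0.497
```

View pics/grasp.png

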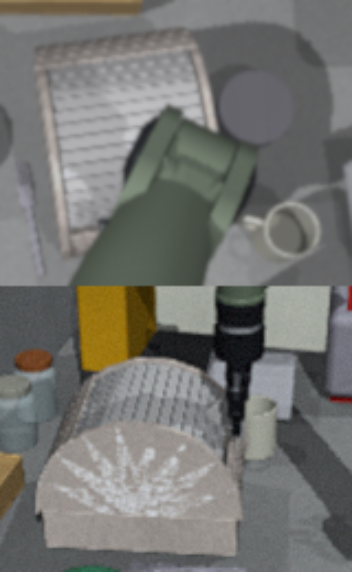

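The fingers sit at the front of the cover, at about (237,410) in the side half, with no contact force. Next I'll grip and roll the cover back.

Run:
```python
from h import *
bot.set_gripper(0,40); st("gripped",bot.read_finger_force())
for th in np.linspace(0,1.32,10)[1:]:
    bot.move_linear(list(arc(th)),.1); st(round(th,2))
```

```text
gripped 39.542110562324524 5.4833 [ 0.4476 -0.1375  0.16  ] [-2.4  8.6  2.6] 0.157
0.15 5.9 [ 0.4652 -0.1348  0.1799] [ 0.8  6.6 -1.2] 0.152
0.29 6.3167 [ 0.4851 -0.1318  0.1968] [ 0.7  6.1 -2.2] 0.157
0.44 6.7333 [ 0.5073 -0.1284  0.2106] [-0.5  7.4 -1.4] 0.155
0.59 7.15 [ 0.5312 -0.1247  0.221 ] [ 0.5  6.3 -2.9] 0.157
0.73 7.5667 [ 0.5563 -0.1209  0.2278] [-0.7  6.7 -3.9] 0.158
0.88 7.9833 [ 0.5824 -0.1169  0.2308] [-0.2  5.8 -3.6] 0.154
1.03 8.4 [ 0.6085 -0.113   0.23  ] [-1.1  6.2 -2.8] 0.15
1.17 8.8167 [ 0.6345 -0.1089  0.2253] [-0.5  5.4 -3.7] 0.155
1.32 9.2333 [ 0.649  -0.1067  0.2203] [-38.2   3.6  28.2] 0.154
```

Run:
```python
from h import *
bot.move_linear(list(arc(1.25)),.05); st("back")
bot.set_gripper(.5); st("rel")
p=np.array(bot.read_position()); bot.move_linear(list(p+[0,0,.09]),.15)
bot.move_linear(list(g2w(q,[-.19,0,.31])[0]),.25); st()
print([ (d["bbox"],d["confidence"]) for d in (bot.camera("top"),bot.search_frame("top","palm_top"))[1]])
cv2.imwrite("pics/open.png",cv2.resize(np.hstack([bot.camera("top")[110:240,240:400],bot.camera("side")[90:220,190:350]])[:,:,::-1],None,fx=2.5,fy=2.5))
```

```text
back 9.6333 [ 0.6466 -0.1071  0.2214] [-2.3  6.3 -3.2] 0.158
rel 10.025 [ 0.6488 -0.1098  0.2232] [ 0.8  0.6 -0.3] 0.5
11.9167 [ 0.4044 -0.1468  0.3098] [ 0.3 -0.9  0.4] 0.502
[([290.4, 176.2, 21.4, 19.8], 0.87)]
```

View pics/open.png

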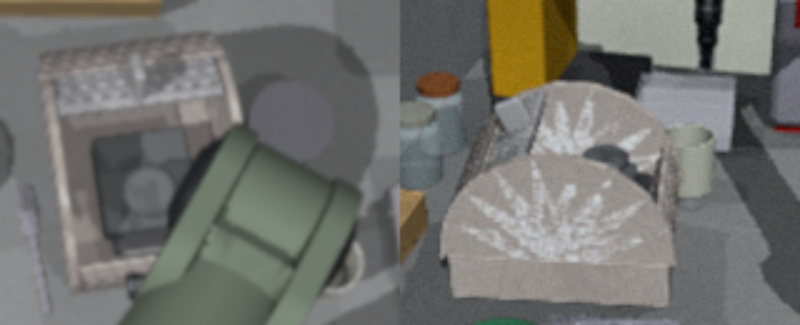

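The cover is back, with the fin at top crop (138,75) and the button at about (150,188). I'll check the cover angle and the button position numerically.

Run:
```python
from h import *
print("palm",proj("top",g2w(q,[-.055,0,.175])))
for th in(1.15,1.2,1.25,1.3,1.35):
    e=lambda d,r,y=0:g2w(q,[-r*np.cos(np.radians(d)+th),y,.07+r*np.sin(np.radians(d)+th)])[0]
    C=lambda c,p:((proj(c,p)[0]-((240,110) if c=="top" else (190,90))+.5)*2.5).round(0)
    print(th,"top edge",C("top",e(28,.154,.098)),C("top",e(28,.154,-.098)),"fin",C("top",e(30.6,.196)),C("top",e(43.4,.196)),C("top",e(30.6,.154)),"side edge",C("side",e(28,.154,.098))+[400,0],C("side",e(28,.154,-.098))+[400,0],"sfin",C("side",e(30.6,.196))+[400,0],C("side",e(43.4,.196))+[400,0])
im=cv2.imread("pics/open.png"); cv2.imwrite("pics/open2.png",cv2.resize(np.hstack([im[20:140,30:260],im[70:190,430:690]]),None,fx=1.6,fy=3))
```

```text
palm [[300.53927948 185.15862047]]
1.15 top edge [ 64. 138.] [230. 115.] fin [148. 107.] [142.  74.] [146. 121.] side edge [546. 154.] [565.  88.] sfin [546.  92.] [515.  97.]
1.2 top edge [ 63. 132.] [229. 109.] fin [147.  99.] [140.  67.] [145. 115.] side edge [540. 154.] [560.  88.] sfin [539.  92.] [509.  99.]
1.25 top edge [ 62. 126.] [227. 103.] fin [146.  92.] [139.  61.] [144. 109.] side edge [534. 155.] [555.  89.] sfin [532.  93.] [502. 102.]
1.3 top edge [ 61. 120.] [226.  97.] fin [144.  84.] [138.  55.] [143. 103.] side edge [529. 156.] [549.  90.] sfin [525.  95.] [496. 105.]
1.35 top edge [ 60. 114.] [225.  92.] fin [143.  77.] [136.  50.] [142.  98.] side edge [523. 157.] [544.  91.] sfin [518.  96.] [490. 108.]
```

View pics/open2.png

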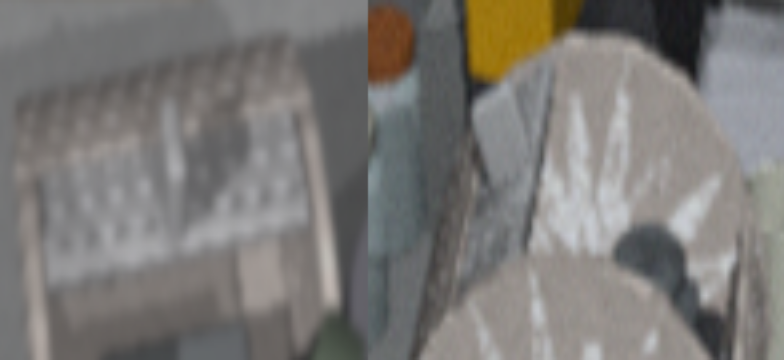

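The cover edge and fin match about 1.3 rad, so it is rolled back. The button matches the prediction within 1 px. I'll press to the halfway stop.

Run:
```python
from h import *
b=g2w(q,[-.055,0,0])[0]
bot.set_gripper(0)
bot.move_linear(list(b+[0,0,.24]),.2)
bot.move_linear(list(b+[0,0,.182]),.1); st("pre")
print(bot.move_linear(list(b+[0,0,.160]),.012,until_force=5.5)); st("half")
bot.wait(1); st();
```

```text
pre 14.2417 [ 0.5372 -0.1266  0.1826] [ 0.1 -0.6  0.3] 0.001
True
half 15.5583 [ 0.537  -0.1264  0.1649] [ 0.2 -0.1  3.8] 0.001
16.5583 [ 0.537  -0.1264  0.1648] [0.2 1.3 5.5] -0.005
```

Run:
```python
from h import *
b=g2w(q,[-.055,0,0])[0]
bot.wait(1.5); st("held")
print(bot.move_linear(list(b+[0,0,.149]),.02,until_force=28)); st("bottom")
bot.wait(.3); st()
bot.move_linear(list(b+[0,0,.149+.03]),.05); st("up")
bot.move_linear(list(b+[0,0,.31]),.2)
bot.set_gripper(.5)
p=arc(1.28); bot.move_linear([p[0],p[1],.31],.2)
bot.move_linear(list(p+[0,0,.002]),.1,until_force=8); st("at pull")
```

```text
held 18.0583 [ 0.537  -0.1264  0.1649] [-1.4 -0.2  5.3] 0.002
True
bottom 18.6917 [ 0.5371 -0.1264  0.1548] [-3.3  0.6  9.2] -0.0
18.9917 [ 0.5371 -0.1265  0.1547] [-2.9  1.4 10.8] -0.003
up 19.6417 [ 0.5368 -0.1264  0.1789] [1.4 0.2 0.2] 0.002
at pull 22.6917 [ 0.654  -0.1088  0.2239] [ 0.1 -0.3 -0. ] 0.498
```

Run:
```python
from h import *
bot.set_gripper(0,40); st("grip",bot.read_finger_force())
for th in np.linspace(1.28,0.0,10)[1:]:
    bot.move_linear(list(arc(th)),.1); st(round(th,2))
print(bot.move_linear(list(arc(-.08)),.04,until_force=20)); st("end")
```

```text
grip 39.99439537525177 23.0583 [ 0.6539 -0.106   0.2239] [0.2 6.7 3.1] 0.156
1.14 23.4583 [ 0.6307 -0.1096  0.2305] [1.2 8.5 6.4] 0.153
1.0 23.8667 [ 0.6052 -0.1135  0.2341] [-0.4  9.3  7.3] 0.159
0.85 24.275 [ 0.5796 -0.1174  0.234 ] [-0.5  9.5  7.8] 0.158
0.71 24.6833 [ 0.5539 -0.1214  0.2303] [-2.2  8.9  9.8] 0.154
0.57 25.0917 [ 0.5292 -0.1252  0.2229] [-3.8  8.5 10.2] 0.159
0.43 25.5 [ 0.5054 -0.1288  0.2117] [-4.8  8.   9.4] 0.156
0.28 25.9083 [ 0.4835 -0.1321  0.1973] [-3.8  7.7  7.1] 0.154
0.14 26.3167 [ 0.464  -0.1351  0.1799] [-3.6  6.6  3.5] 0.155
0.0 26.725 [ 0.4472 -0.1376  0.1601] [-2.6  6.8  0.5] 0.158
False
end 27.2333 [ 0.4393 -0.1388  0.1485] [-4.1  7.3  4.1] 0.159
```

Run:
```python
from h import *
for th in (-.12,-.16,-.2):
    s=bot.move_linear(list(arc(th)),.04,until_force=15); st(th,s)
    if s: break
bot.set_gripper(.5); st("rel")
p=np.array(bot.read_position()); bot.move_linear(list(p+g2w([0,0,q[2]],[-.06,0,.0])[0]),.15)
bot.move_linear(list(p+g2w([0,0,q[2]],[-.06,0,.17])[0]),.2)
bot.move_pose([.3,.35,.33],quat()); st()
cv2.imwrite("pics/shut.png",cv2.resize(np.hstack([bot.camera("top")[110:240,240:400],bot.camera("side")[90:220,190:350]])[:,:,::-1],None,fx=2.5,fy=2.5))
```

```text
-0.12 True 27.45 [ 0.4378 -0.139   0.1457] [-2.   2.   8.8] 0.157
rel 27.8417 [ 0.4366 -0.1387  0.144 ] [-0.3 -0.4 -0.2] 0.499
31.225 [0.3005 0.3494 0.3299] [0.1 0.  0.7] 0.5
```

View pics/shut.png

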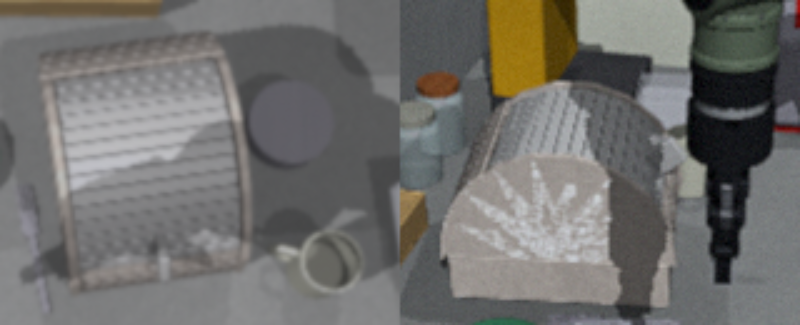

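Run:
```python
from h import *
a=cv2.imread("pics/top0.png"); b=bot.camera("top")[:,:,::-1]; cv2.imwrite("pics/topZ.png",b)
def crop(im,ths):
    o=cv2.resize(im[185:235,255:340],None,fx=6,fy=6,interpolation=cv2.INTER_CUBIC)
    for th,c in ths:
        for y in(.098,-.098):
            p=g2w(q,[-.154*np.cos(np.radians(28)+th),y,.07+.154*np.sin(np.radians(28)+th)])[0]
            cv2.circle(o,tuple(((proj("top",p)[0]-(255,185)+.5)*6).astype(int)),3,c,-1)
        P=[g2w(q,[-r*np.cos(np.radians(d)+th),0,.07+r*np.sin(np.radians(d)+th)])[0] for r,d in((.154,43.4),(.196,43.4),(.196,30.6))]
        cv2.polylines(o,[((proj("top",np.array(P))-(255,185)+.5)*6).astype(int)+[40,0]],0,c,1)
    return o
L=[(0,(0,255,0)),(.1,(0,0,255))]
cv2.imwrite("pics/cmp.png",np.vstack([crop(a,L),crop(b,L)])[:600])
```

```text
(no output)
```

View pics/cmp.png

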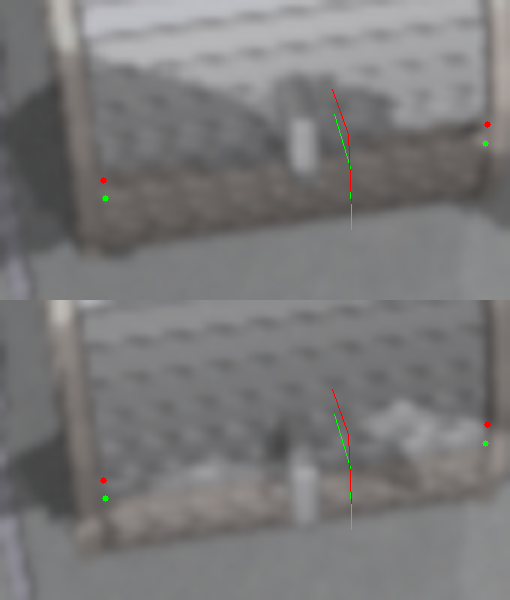

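The picture before the job shows the cover started slightly open. Now the fin's lower end at (305,522) nearly matches the fully shut model at (350,528). I'll nudge the fin down against the stop with closed fingertips to be sure.

Run:
```python
from h import *
w=quat(); bot.set_gripper(0)
f=lambda z:list(g2w(q,[-.150,0,z])[0])
bot.move_pose(f(.30),w)
bot.move_linear(f(.225),.12); st("pre")
s=bot.move_linear(f(.165),.025,until_force=12); st("push",s)
bot.wait(.2); st()
bot.move_linear(f(.30),.15); bot.move_pose([.3,.3,.33],w); st()
cv2.imwrite("pics/final.png",bot.camera("top")[:,:,::-1])
a,b=[cv2.imread(p) for p in("pics/topZ.png","pics/final.png")]
c=lambda i:i[190:230,295:318].copy()
print(cv2.phaseCorrelate(c(a)[:,:,1].astype(np.float32),c(b)[:,:,1].astype(np.float32)))
```

```text
pre 34.4917 [ 0.4435 -0.1406  0.2256] [ 0.4  1.  -0.2] -0.001
push True 35.625 [ 0.4432 -0.1408  0.2033] [-3.1  1.2  9. ] 0.0
35.825 [ 0.4432 -0.1408  0.2033] [-2.6  1.   8.6] 0.003
38.325 [0.3005 0.2996 0.3298] [-0.1  0.4  0.3] -0.003
((0.4394036273649, -0.5353189568458028), 0.543376836180687)
```

```bash
python3 -c "
from cell import bot
print(bot.close_job(),bot.read_clock())"
```

```text
the job is handed in; nothing more can be done
the job is handed in; nothing more can be done
```

The cover was rolled back, the button held at its halfway stop for about 2.5 s and then struck to the bottom, and the cover pushed shut against its stop; the job is handed in, but no verdict was returned.

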